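# Clamp the pegboard in the bench jig

## Robot

A 6-joint arm with a two-finger parallel gripper is mounted at the origin on the work surface. World frame = base frame: x ahead of the robot, y to its left, z up, the work surface at z = 0. Lengths are in mm, angles in rad, forces in N, time in s.
With the tool pointing down it reaches from about 400 to 925 mm from the base axis. Payload 12.5 kg.
Tool frame: the origin (TCP) lies where the fingers leave the gripper's body, on its centre line; the fingertips stand 78 mm ahead of it and the grasp point (between the pads) lies 59 mm ahead of it (env.tip_extent is the distance from the TCP to the fingertips, in mm); z points along the fingers, y is the direction in which the jaws open and shut (so a half turn about z gives the same grasp; the last joint's range is limited). The gripper opens to 95 mm and grips with 3 to 60 N. Pads are 20 mm wide; open, the fingers measure 119 mm over their backs; the gripper's body (75 mm by 180 mm) begins 59 mm behind the grasp point.
Start: joints at [-1.45, 0.491, 1.559, -0, 1.092, -0.106], TCP at [140.559, -609, 292.261] pointing down, gripper open.
Joint ranges: [-3.1, 3.1], [-0.84, 2.19], [0.05, 2.79], [-1.13, 4.28], [0.06, 2.93], [-2.69, 2.69]. Speed limits (rad/s): [2.22, 2.22, 2.79, 3.14, 3.14, 3.14].

## Interface

Orientations are given as [roll, pitch, yaw] about the fixed x, y, z axes, in that order (R = Rz(yaw) Ry(pitch) Rx(roll)).
In Python, from cell import env gives the robot as it stands. The module is installed in compiled form; this text tells all that it offers.
- The arm moves only by the tool play_rows, never from a script. Its argument "targets" is a list of rows, each an object with "linear": the shift along the tool's x, y, z in mm, a list of three; "turn": the turn about the tool's z in rad. A call has 1 to 20 rows; each row is the pose to reach, as a shift and turn from the pose commanded when the call began, along the tool's axes at that moment; what a row does not reach only later rows make up. A row lasts 1/8 s, in which the tool goes at most 62.5 mm and 10.7 degrees, less where a joint would pass 70% of its speed; a pose out of reach is approached as far as the arm can. A call with a gripper value outside its range is refused whole. "hand" is the finger opening in mm, from 0 to 95.1, set as the call begins (left out, the last holds). The fingers move at their own pace and stop on an object; the grip force is fixed at half the most. Time passes only in rows, so rows that repeat a pose let the fingers close. It gives the time, the measured TCP pose, the force and the opening at its end, in the units of the state.
- env.state(): the state, without advancing time (a new reading comes with each control period).
- env.read_camera(name): name is "scene" or "top" or "wrist"; returns (picture, depth): 400x640x3 uint8, red, green, blue; 400x640 float32, mm along the optical axis (not along the pixel's ray), 0 where there is no reading.
- env.camera_params(name): a dict with "fx", "fy", "cx", "cy" (pixels), "k1" (the pictures are not rectified: a ray, as slopes to the right and down, at radius r is drawn at 1 + k1 r^2 times it, then the intrinsics apply), "R" (3x3) and "t" (3): a world point X has camera coordinates R X + t. Camera axes: x right, y down, z forward; pixel columns grow to the right and rows downward; lengths in mm; the calibration is good to about 2 mm. A picture is of the moment at which its call begins: read the wrist's pose just before it. camera_params takes no time and is no camera call; for the wrist camera it gives the pose at the moment of the call.
- env.job_done(): hands the job in, once; it reports no verdict.
The state is a dict: "t": time; "joints": joint angles; "qvel": joint speeds; "tau": joint torques, N m; "eef_pos": TCP position; "tcp_rot": TCP orientation; "ft_force": force on the tool from outside, world axes, zero at the start; "moment": the same for the moment, N m; "opening": opening from 0.0 (shut) to 1.0 (fully open).
Only numpy, scipy, OpenCV 4.12 (cv2) and the standard library are available. Lean on these libraries where they do the work, as an engineer would, in place of code of your own. Each camera call takes 0.05 s, during which the arm holds its last target.

## Task

The white pegboard lies on the shower bench to be re-pegged. Push it along the bench until its whole top edge sits against the plywood stop, then push the red handle of the toggle clamp over until it snaps past centre and stays locked, with the rubber foot pressing on the board. Leave the things on its pegs where they hang, lift nothing, and do not disturb what stands around.

Things in the scene. Friction and masses are not known exactly. Their poses are not given: they have to be found in the camera images.
- jig: Plywood block screwed to the bench, 300 (x) x 130 (y) x 24 mm high, with the toggle clamp on top. Origin: on the bench, middle of its front face, the stop (plane y = 0, facing -y). +y points away from the board, z up. The clamp's steel base covers y 16 to 84 mm, x -28 to 28 mm, up to 57 mm above the bench; clamp arm and handle swing in the plane x = 0.
- pegboard: Loose white panel, 340 (x) x 200 (y) mm, its top face 24 mm above the bench, 0.4 to 0.8 kg, slides on the bench. Origin: on the bench under its centre. Its +y points to its top edge, which belongs against the stop and starts 35 to 75 mm off, up to 0.12 rad out of square. Wooden pegs rise to 63 mm above the bench. A spring clamp 42 mm high juts 55 mm out of its lower edge at x = 90 to 120 mm.
- top_edge_left (a point): point on the pegboard's top edge at its x = -120 mm, y = +100 mm, 21 mm above the bench
- top_edge_right (a point): point on the pegboard's top edge at its x = +120 mm, y = +100 mm, 21 mm above the bench
- low_edge (a point): middle of the pegboard's lower edge (its x = 0, y = -100 mm), 21 mm above the bench, a free place to push; the panel's edge face here is 6 mm high, 18 to 24 mm above the bench, overhanging the battens by 20 mm. Pushing here takes 3 to 7 N to slide the board, up to 15 N to square it once one corner meets the stop; 65 mm to either side is free too.
- clamp_handle: Steel handle of the clamp with a red round grip, 18 mm thick, 68 mm long. Origin: its pivot on the arm. Its z axis follows the grip within 4 degrees: tilt 0 (vertical) open; 1.40 rad locked, the grip then nearly level towards jig +y. Let go before dead centre (tilt about 1.2) it springs back; past it, it snaps to its stop. Pushing across grip_mid takes 1 to 3 N, about 6 N just before centre.
- grip_mid (a point): middle of the red grip, on its axis. In the jig's frame it swings in the plane x = 0 through (y, z) = (71, 143) mm open, (91, 135) at tilt 0.46, (90, 104) at tilt 0.95, to (91, 69) mm locked. The side of the grip towards the board is clear from 125 mm above the bench up.
- grip_end (a point): tip of the red grip, on its axis, 32 mm beyond grip_mid; 175 mm above the bench while open
- clamp_arm: Steel arm of the toggle clamp, 66 mm long from its pivot at jig (y, z) = (20, 54) mm. Open it stands 80 degrees up, its end 120 mm above the bench, between the board and the handle; locked it lies level and reaches over the board. It is driven by the handle.
- clamp_foot: Black rubber foot, 20 mm across, on a sprung spindle (2.5 N per mm, up to 10 mm) at the end of the arm. Origin in the middle of its pressing face. Locked on the board it lands 40 mm in front of the stop (jig y = -40 mm) and presses with about 7 N.
- buckle_a: Loose black fin buckle, frame 64 x 36 x 9 mm, lying on the panel round a peg. Origin: middle of its underside.
- buckle_b: The second fin buckle, the same, round another peg.
- hook: Loose stainless wire hook 61 mm long, its eye lying round a peg. Origin: under the middle of the eye.
- clip: Loose red plastic clip, a loop 30 x 62 x 10 mm, lying round a peg. Origin: middle of its underside.
- peg_1 (a point): foot of the peg that holds the clip, on the panel
- peg_2 (a point): foot of the peg that holds buckle_a
- peg_3 (a point): foot of the peg that holds buckle_b
- peg_4 (a point): foot of the peg that holds the hook
- snorkel: Teal snorkel, 24 mm tube 400 mm long with a curved end, lying on the right. Origin under the middle of its straight part.
- mallet: Rubber mallet lying at the back on the left, 65 mm head, 240 mm long. Origin under its head.
- shampoo: Yellow bottle, 64 mm across, 190 mm high, standing on the left. Origin: centre of its underside.
- mug: Blue mug, 80 mm across, 85 mm high, standing on the left. Origin: centre of its underside.
There are look-alikes about, which are no part of the job. Of the things that look like the clip, the smallest one is meant.

How it is judged:
By the outcome, as a careful person would: the job done as asked, in the order asked, and still so for the second after the job is handed in, with the robot touching nothing.
It also fails if it takes over 58 s, if anything falls off the work surface, if the arm or the gripper's body presses on something with over 40 N, if the wrist force passes 120 N, or if a joint passes its speed limit or range.

## Working session

There is one attempt and no reset: what is moved stays moved. The work goes in short steps, Python scripts to look and compute and a tool call to move; the robot and the scene stay as the last step left them, time stands still between calls to the robot, and variables do not carry over. Pictures are saved under pics/ and viewed, and the job is handed in when it is done.

Besides the shell and the picture viewer there is one more tool, called after "Request:" by a JSON object that holds its "op" and its "data", one argument or row to a line. play_rows: Moves the arm, as the interface text tells. Its arguments: {"type":"object","properties":{"targets":{"type":"array","items":{"type":"object","properties":{"linear":{"type":"array","items":{"type":"number"}},"turn":{"type":"number"}}}},"hand":{"type":"number"}},"required":["targets"]}

```bash
mkdir -p pics
cat > h.py <<'E'
import numpy as np, cv2
from cell import env
def shot(name,tag):
    p=env.camera_params(name)
    im,d=env.read_camera(name)
    cv2.imwrite(f'pics/{tag}.png',cv2.cvtColor(im,cv2.COLOR_RGB2BGR))
    np.savez(f'pics/{tag}.npz',im=im,d=d,**{k:np.array(v) for k,v in p.items()})
    return im,d,p
def load(tag): return np.load(f'pics/{tag}.npz')
def rays(p,uv):
    uv=np.atleast_2d(np.array(uv,float))
    k=float(p['k1']);x=(uv[:,0]-p['cx'])/p['fx'];y=(uv[:,1]-p['cy'])/p['fy']
    a,b=x.copy(),y.copy()
    for _ in range(30):
        s=1+k*(a*a+b*b);a,b=x/s,y/s
    return np.c_[a,b,np.ones_like(a)]
def onplane(p,uv,z):
    R=np.array(p['R']);t=np.array(p['t']);c=-R.T@t
    w=rays(p,uv)@R
    return c+w*((z-c[2])/w[:,2])[:,None]
def bydepth(p,uv,d):
    R=np.array(p['R']);t=np.array(p['t'])
    uv=np.atleast_2d(uv);dd=np.array([d[int(v),int(u)] for u,v in uv])
    return (rays(p,uv)*dd[:,None]-t)@R
E
python3 - <<'E'
from h import *
for n in ['scene','top','wrist']:
    im,d,p=shot(n,n+'0'); R=np.array(p['R']);print(n,p['fx'],p['k1'],(-R.T@np.array(p['t'])).round(),R[2].round(2))
print(env.state(),env.tip_extent)
E
```

```text
scene 442.7316533570379 -0.017957956402949508 [1154. -946.  932.] [-0.41  0.7  -0.58]
top 440.60408655301626 -0.08565642736931364 [ 328.   48. 1341.] [ 0.21  0.   -0.98]
wrist 290.97220707136444 0.0122032638462147 [ 203. -595.  385.] [-0.23 -0.05 -0.97]
{'t': 0.15, 'joints': array([-1.44959377e+00,  4.91423073e-01,  1.55931592e+00, -1.87899965e-05,
        1.09171928e+00, -1.05588471e-01]), 'qvel': array([-0.00108352, -0.00302646, -0.00267382, -0.00091   ,  0.00126096,
       -0.00143012]), 'tau': array([ 1.71038912e-03, -6.12895989e+01, -2.58278149e+01,  6.92366157e-02,
        4.73132206e-02, -7.71720624e-05]), 'eef_pos': array([ 140.54397772, -608.87102531,  291.7925087 ]), 'tcp_rot': array([-3.14073010e+00, -7.46549393e-05,  2.26799668e-01]), 'ft_force': array([-0.29109429, -0.1930446 ,  0.68207752]), 'moment': array([ 0.01284468, -0.04287337, -0.05040099]), 'opening': 1.0030230905279574} 77.60000000000001
```

View pics/scene0.png

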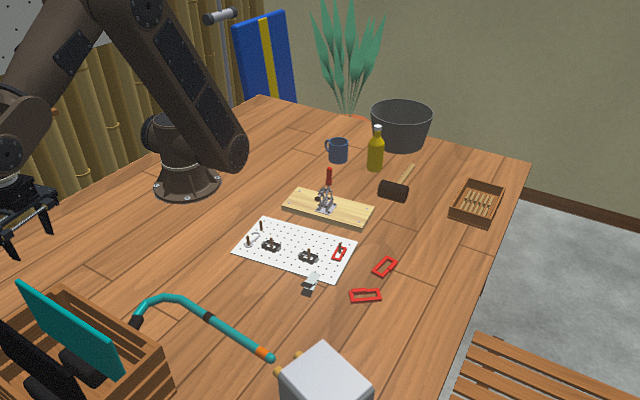

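View pics/top0.png

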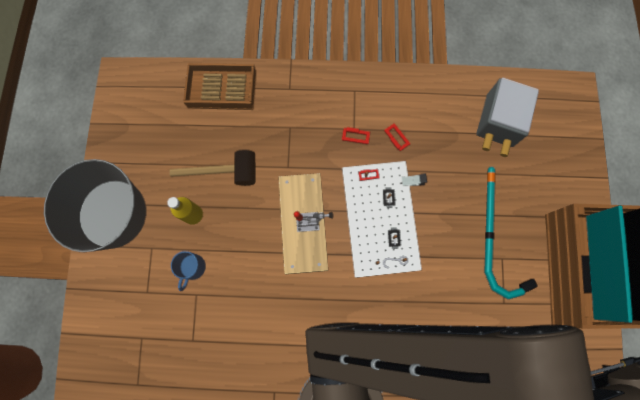

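The scene view shows the jig with the clamp at about (328,200) and the board below it at about (297,248). In the top view the jig spans (280-327, 175-273) and the board (343-420, 162-277), and pushing the board goes image-left. Next I'll measure both.

Run:
```python
from h import *
f=load('top0');im=f['im']
c=cv2.cvtColor(im[150:290,265:445],cv2.COLOR_RGB2BGR)
cv2.imwrite('pics/topcrop.png',cv2.resize(c,None,fx=4.2,fy=4.2,interpolation=cv2.INTER_CUBIC))
hsv=cv2.cvtColor(im,cv2.COLOR_RGB2HSV)
reg=np.zeros(im.shape[:2],np.uint8);reg[155:290,332:430]=1
w=((hsv[...,1]<40)&(hsv[...,2]>170)).astype(np.uint8)*reg
w=cv2.morphologyEx(w,cv2.MORPH_CLOSE,np.ones((5,5)));w=cv2.morphologyEx(w,cv2.MORPH_OPEN,np.ones((21,21)))
cn=max(cv2.findContours(w,cv2.RETR_EXTERNAL,cv2.CHAIN_APPROX_NONE)[0],key=cv2.contourArea)
r=cv2.minAreaRect(cn);b=cv2.boxPoints(r);print('board px',b.round(1));B=onplane(f,b,24);print(B.round(1),[np.linalg.norm(B[i]-B[i-1]).round(1) for i in range(4)])
# fit actual lines per side via depth-free contour in world
P=onplane(f,cn[:,0,:].astype(float),24)[:,:2]
rr=cv2.minAreaRect(P.astype(np.float32));print('board world rect',rr)
reg[:]=0;reg[165:285,270:334]=1
j=((hsv[...,0]>14)&(hsv[...,0]<28)&(hsv[...,2]>170)&(hsv[...,1]>40)).astype(np.uint8)*reg
j=cv2.morphologyEx(j,cv2.MORPH_CLOSE,np.ones((25,25)));j=cv2.morphologyEx(j,cv2.MORPH_OPEN,np.ones((9,9)))*reg
cn=max(cv2.findContours(j,cv2.RETR_EXTERNAL,cv2.CHAIN_APPROX_NONE)[0],key=cv2.contourArea)
P=onplane(f,cn[:,0,:].astype(float),24)[:,:2]
rr=cv2.minAreaRect(P.astype(np.float32));print('jig world rect',rr,cv2.boxPoints(rr).round(1)); print(cv2.boundingRect(cn))
```

```text
board px [[341.8 167.4]
 [408.  159.7]
 [420.8 269.7]
 [354.6 277.4]]
[[ 713.2   15.4   24. ]
 [ 744.6 -190.9   24. ]
 [ 404.7 -226.4   24. ]
 [ 377.2  -30.    24. ]] [np.float64(339.0), np.float64(208.7), np.float64(341.7), np.float64(198.4)]
board world rect ((559.8021850585938, -106.28758239746094), (339.59521484375, 200.28634643554688), 7.7142767906188965)
jig world rect ((538.7516479492188, 131.4845428466797), (298.49969482421875, 129.36993408203125), 6.26071310043335) [[383.3 179.5]
 [397.4  50.9]
 [694.2  83.5]
 [680.1 212.1]]
(279, 174, 48, 99)
```

View pics/topcrop.png

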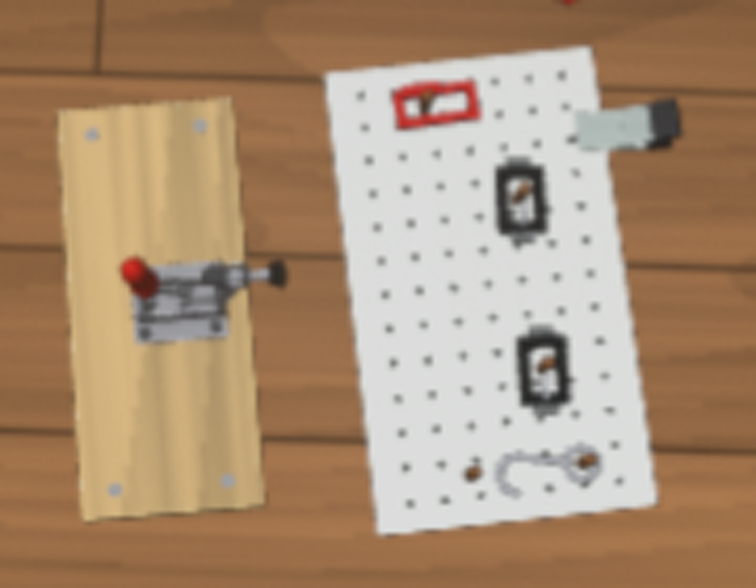

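Request:
{"op": "play_rows", "data": {
  "targets": [
    {"linear": [18, -9, 0], "turn": -0.05},
    {"linear": [54, -28, 0], "turn": -0.15},
    {"linear": [90, -47, 0], "turn": -0.26},
    {"linear": [126, -65, 0], "turn": -0.36},
    {"linear": [162, -84, 0], "turn": -0.47},
    {"linear": [199, -103, 0], "turn": -0.57},
    {"linear": [235, -121, 0], "turn": -0.67},
    {"linear": [271, -140, 0], "turn": -0.78},
    {"linear": [307, -159, 0], "turn": -0.88},
    {"linear": [343, -177, 0], "turn": -0.99},
    {"linear": [379, -196, 0], "turn": -1.09},
    {"linear": [415, -215, 0], "turn": -1.19},
    {"linear": [451, -233, 0], "turn": -1.3},
    {"linear": [487, -252, 0], "turn": -1.4},
    {"linear": [506, -261, 0], "turn": -1.453},
    {"linear": [506, -261, 0], "turn": -1.453},
    {"linear": [506, -261, 0], "turn": -1.453}
  ],
  "hand": 95
}}

```text
t: 2.28
eef_pos: [574.3, -241.3, 292.2]
tcp_rot: [-3.141, 0.0, 1.679]
ft_force: [-1.0, -0.3, -0.0]
opening: 1.0
```

Run:
```python
from h import *
s=env.state();print(s['t'],s['eef_pos'],s['tcp_rot'],s['ft_force'],s['opening'])
shot('top','top1');shot('wrist','wrist1');shot('scene','scene1')
```

```text
2.275 [ 574.25083344 -241.26919241  292.18155938] [-3.14114668e+00  4.70894964e-05  1.67871767e+00] [-1.02337833 -0.28140327 -0.00756938] 0.9995704521432688
```

View pics/wrist1.png

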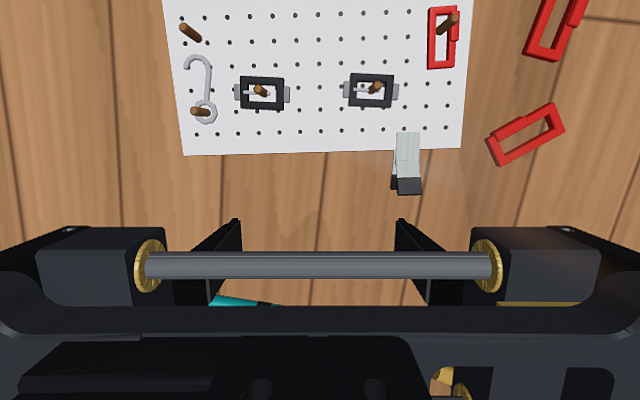

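View pics/scene1.png

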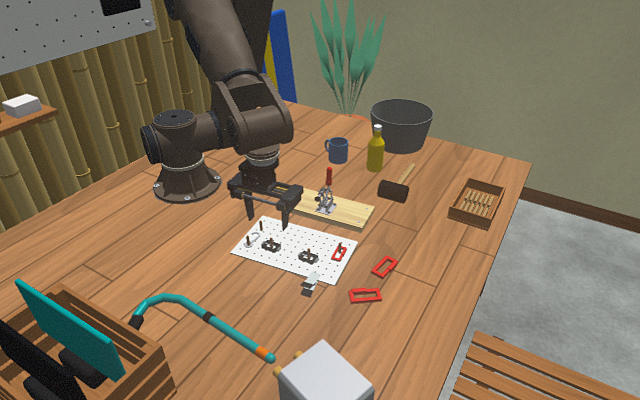

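The wrist view shows the board's lower edge running from (184,155) to (462,148). The spring clamp at (408,160) is outside the right finger, and the scene view shows nothing else near the gripper.

Run:
```python
from h import *
f=load('wrist1')
P=onplane(f,[[184,155],[462,148],[393,188],[396,133]],24);print(P.round(1))
o=np.array([545.8,67.2]);a=.1093;ex=np.array([np.cos(a),np.sin(a)]);ey=np.array([-ex[1],ex[0]])
for q in P: print('jig',((q[:2]-o)@ex).round(1),((q[:2]-o)@ey).round(1))
q=np.array([574.25,-241.27]);print('tcp',(q-o)@ex,(q-o)@ey)
```

```text
[[ 406.1 -228.4   24. ]
 [ 744.9 -183.3   24. ]
 [ 669.3 -241.8   24. ]
 [ 661.5 -174.1   24. ]]
jig -171.1 -278.5
jig 170.5 -270.7
jig 89.1 -320.6
jig 88.6 -252.5
tcp -5.368449940555539 -309.73266399467104
```

Request:
{"op": "play_rows", "data": {
  "targets": [
    {"linear": [0, 0, 20]},
    {"linear": [0, 0, 55]},
    {"linear": [0, 0, 90]},
    {"linear": [0, 0, 125]},
    {"linear": [0, 0, 155]},
    {"linear": [0, 0, 178]},
    {"linear": [0, 0, 193]},
    {"linear": [0, 0, 200]},
    {"linear": [0, 0, 203]},
    {"linear": [0, 0, 203]}
  ]
}}

```text
validation failed for argument at $.ta...
```

Run:
```python
from h import *
s=env.state();print(s['t'],s['eef_pos'],s['tcp_rot'],s['ft_force'],s['opening'])
shot('wrist','wrist2')
```

```text
2.425 [ 574.25114028 -241.68693093  292.32030409] [-3.14150242e+00  1.28407707e-04  1.67811607e+00] [ 0.03326476  0.4638642  -0.10971376] 1.0011378994466271
```

View pics/wrist2.png

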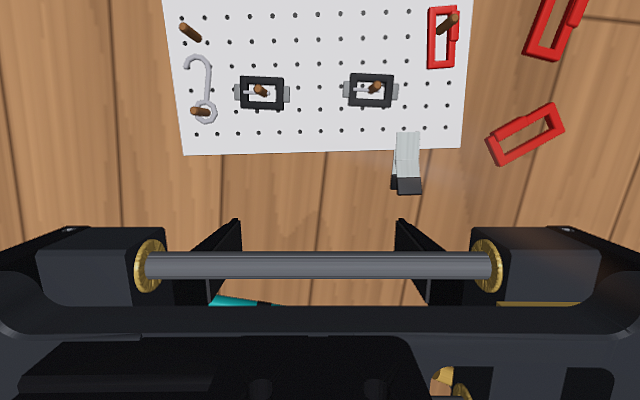

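The move was refused because "turn" is required in every row, so the picture is unchanged. I'll send it again with "turn" included.

Request:
{"op": "play_rows", "data": {
  "targets": [
    {"linear": [0, 0, 20], "turn": 0},
    {"linear": [0, 0, 55], "turn": 0},
    {"linear": [0, 0, 90], "turn": 0},
    {"linear": [0, 0, 125], "turn": 0},
    {"linear": [0, 0, 155], "turn": 0},
    {"linear": [0, 0, 178], "turn": 0},
    {"linear": [0, 0, 193], "turn": 0},
    {"linear": [0, 0, 200], "turn": 0},
    {"linear": [0, 0, 203], "turn": 0},
    {"linear": [0, 0, 203], "turn": 0}
  ]
}}

```text
t: 3.72
eef_pos: [575.1, -241.0, 89.7]
tcp_rot: [3.141, 0.001, 1.68]
ft_force: [0.4, -0.7, -0.0]
opening: 1.0
```

Run:
```python
from h import *
s=env.state();print(s['t'],s['eef_pos'],s['tcp_rot'],s['ft_force'],s['opening'])
shot('wrist','wrist3')
```

```text
3.725 [ 575.07040073 -241.04944052   89.72556689] [3.14098742e+00 5.23650997e-04 1.67972830e+00] [ 0.42491641 -0.6761788  -0.02402375] 1.000267185640071
```

View pics/wrist3.png

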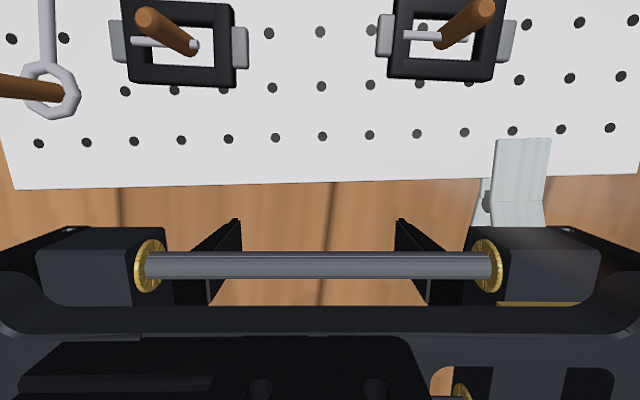

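The lower edge runs at rows 178-190, about 25 mm ahead of the fingers, and the spring clamp at (515,180) is clear of them. I'll start pushing slowly.

Request:
{"op": "play_rows", "data": {
  "targets": [
    {"linear": [4, 0, 0], "turn": 0},
    {"linear": [8, 0, 0], "turn": 0},
    {"linear": [12, 0, 0], "turn": 0},
    {"linear": [15, 0, 0], "turn": 0},
    {"linear": [18, 0, 0], "turn": 0},
    {"linear": [21, 0, 0], "turn": 0},
    {"linear": [24, 0, 0], "turn": 0},
    {"linear": [27, 0, 0], "turn": 0},
    {"linear": [30, 0, 0], "turn": 0},
    {"linear": [33, 0, 0], "turn": 0},
    {"linear": [36, 0, 0], "turn": 0},
    {"linear": [40, 0, 0], "turn": 0},
    {"linear": [44, 0, 0], "turn": 0},
    {"linear": [48, 0, 0], "turn": 0},
    {"linear": [52, 0, 0], "turn": 0},
    {"linear": [56, 0, 0], "turn": 0},
    {"linear": [60, 0, 0], "turn": 0},
    {"linear": [64, 0, 0], "turn": 0},
    {"linear": [67, 0, 0], "turn": 0},
    {"linear": [70, 0, 0], "turn": 0}
  ]
}}

```text
t: 6.28
eef_pos: [567.3, -171.1, 89.2]
tcp_rot: [3.142, 0.0, 1.68]
ft_force: [0.7, -4.6, -0.9]
opening: 0.998
```

Run:
```python
from h import *
s=env.state();print(s['t'],s['eef_pos'],s['tcp_rot'],s['ft_force'],s['moment'])
shot('wrist','wrist4');shot('scene','scene4');shot('top','top4')
f=load('scene4');cv2.imwrite('pics/scene4c.png',cv2.resize(cv2.cvtColor(f['im'][150:310,190:410],cv2.COLOR_RGB2BGR),None,fx=3.5,fy=3.5,interpolation=cv2.INTER_CUBIC))
```

```text
6.275 [ 567.28559766 -171.13438297   89.24723506] [3.14157168e+00 9.95540073e-05 1.67983409e+00] [ 0.69846752 -4.60489344 -0.92612948] [-0.91049196 -0.24144242 -0.02688481]
```

View pics/scene4c.png

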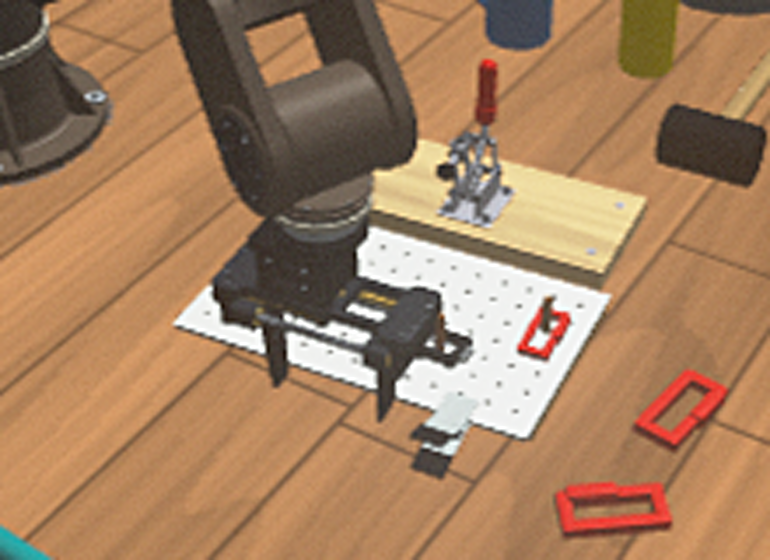

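View pics/top4.png

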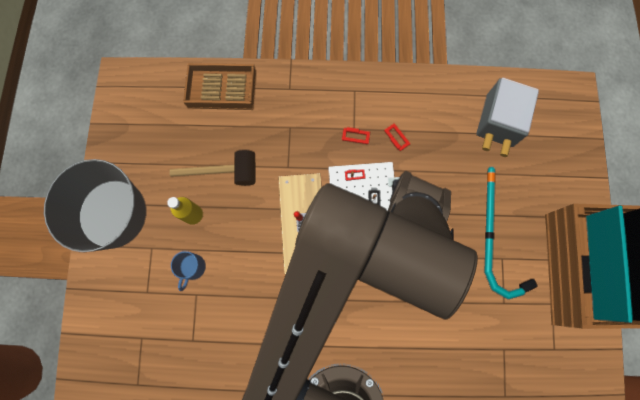

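The board moves with the fingers at about 4.6 N, and the clip stays on its peg at (545,325) in the crop. About 29 mm of push remains.

Request:
{"op": "play_rows", "data": {
  "targets": [
    {"linear": [3, 0, 0], "turn": 0},
    {"linear": [6, 0, 0], "turn": 0},
    {"linear": [9, 0, 0], "turn": 0},
    {"linear": [12, 0, 0], "turn": 0},
    {"linear": [15, 0, 0], "turn": 0},
    {"linear": [18, 0, 0], "turn": 0},
    {"linear": [20, 0, 0], "turn": 0},
    {"linear": [22, 0, 0], "turn": 0},
    {"linear": [24, 0, 0], "turn": 0}
  ]
}}

```text
t: 7.55
eef_pos: [564.7, -147.6, 89.3]
tcp_rot: [3.142, 0.0, 1.68]
ft_force: [1.3, -6.3, 0.1]
opening: 0.997
```

Run:
```python
from h import *
s=env.state();print(s['t'],s['eef_pos'],s['tcp_rot'],s['ft_force'],s['moment'])
shot('scene','scene5')
f=load('scene5');cv2.imwrite('pics/scene5c.png',cv2.resize(cv2.cvtColor(f['im'][180:260,270:400],cv2.COLOR_RGB2BGR),None,fx=6,fy=6,interpolation=cv2.INTER_CUBIC))
```

```text
7.55 [ 564.66961643 -147.55627956   89.25143126] [3.14157319e+00 3.01068359e-04 1.67979542e+00] [ 1.2637166  -6.27434484  0.06982431] [-0.99098051 -0.18736436 -0.05284267]
```

View pics/scene5c.png

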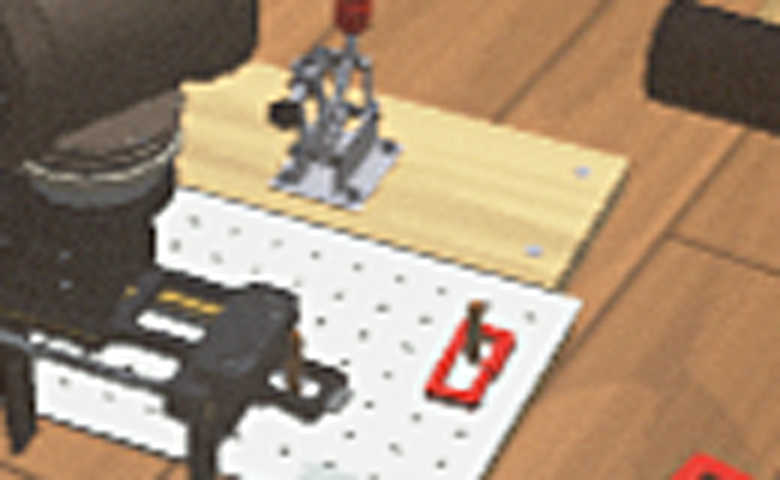

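The board's top edge is a few millimetres from the stop, so I'll creep with force checks.

Request:
{"op": "play_rows", "data": {
  "targets": [
    {"linear": [1, 0, 0], "turn": 0},
    {"linear": [2, 0, 0], "turn": 0},
    {"linear": [3, 0, 0], "turn": 0},
    {"linear": [3, 0, 0], "turn": 0}
  ]
}}

```text
t: 8.1
eef_pos: [564.4, -144.6, 89.3]
tcp_rot: [3.142, 0.0, 1.68]
ft_force: [1.5, -4.6, 0.2]
opening: 1.001
```

Request:
{"op": "play_rows", "data": {
  "targets": [
    {"linear": [0.5, 0, 0], "turn": 0},
    {"linear": [1, 0, 0], "turn": 0},
    {"linear": [1.5, 0, 0], "turn": 0},
    {"linear": [1.5, 0, 0], "turn": 0}
  ]
}}

```text
t: 8.6
eef_pos: [564.8, -143.8, 89.4]
tcp_rot: [3.14, 0.002, 1.681]
ft_force: [2.8, -9.5, -2.6]
opening: 0.996
```

Request:
{"op": "play_rows", "data": {
  "targets": [
    {"linear": [0.4, 0, 0], "turn": 0},
    {"linear": [0.8, 0, 0], "turn": 0},
    {"linear": [0.8, 0, 0], "turn": 0},
    {"linear": [0.8, 0, 0], "turn": 0}
  ]
}}

```text
t: 9.1
eef_pos: [564.7, -143.6, 89.4]
tcp_rot: [3.14, 0.002, 1.681]
ft_force: [1.8, -15.2, -2.2]
opening: 1.001
```

Run:
```python
from h import *
s=env.state();print(s['t'],s['eef_pos'],s['tcp_rot'],s['ft_force'],s['moment'])
shot('scene','scene6');shot('top','top6')
f=load('scene6');cv2.imwrite('pics/scene6c.png',cv2.resize(cv2.cvtColor(f['im'][180:260,270:400],cv2.COLOR_RGB2BGR),None,fx=6,fy=6,interpolation=cv2.INTER_CUBIC))
```

```text
9.1 [ 564.74853262 -143.63907535   89.38085963] [3.13981048e+00 2.48130521e-03 1.68070092e+00] [  1.79232414 -15.18658135  -2.21418599] [-2.7421061  -0.38871993  0.39138255]
```

View pics/scene6c.png

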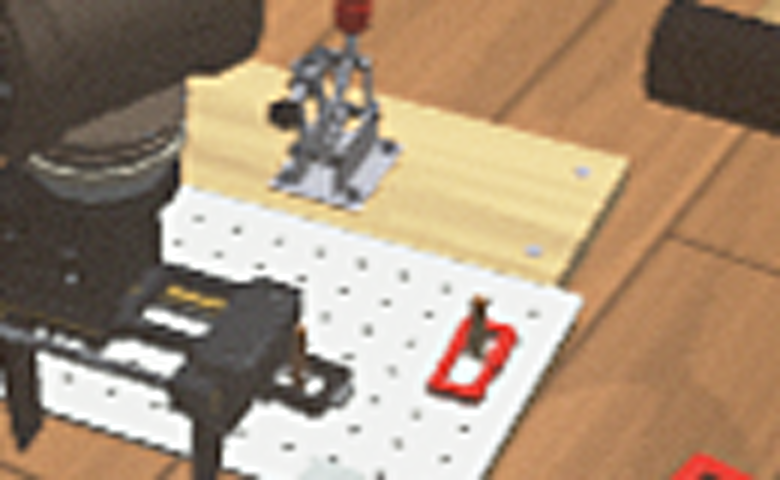

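The board now sits tight against the stop, and the force rises with almost no motion. I'll press slightly more to square it, then back off and look.

Request:
{"op": "play_rows", "data": {
  "targets": [
    {"linear": [0.5, 0, 0], "turn": 0},
    {"linear": [1, 0, 0], "turn": 0},
    {"linear": [1.3, 0, 0], "turn": 0},
    {"linear": [1.3, 0, 0], "turn": 0}
  ]
}}

```text
t: 9.7
eef_pos: [564.7, -143.4, 89.5]
tcp_rot: [3.139, 0.004, 1.681]
ft_force: [1.1, -24.0, -3.4]
opening: 0.999
```

Request:
{"op": "play_rows", "data": {
  "targets": [
    {"linear": [-1.5, 0, 0], "turn": 0},
    {"linear": [-4, 0, 0], "turn": 0},
    {"linear": [-10, 0, 0], "turn": 0},
    {"linear": [-20, 0, 0], "turn": 0},
    {"linear": [-32, 0, 0], "turn": 0},
    {"linear": [-40, 0, 0], "turn": 0},
    {"linear": [-40, 0, -30], "turn": 0},
    {"linear": [-40, 0, -70], "turn": 0},
    {"linear": [-40, 0, -110], "turn": 0},
    {"linear": [-40, 0, -150], "turn": 0},
    {"linear": [-40, 0, -190], "turn": 0},
    {"linear": [-40, 0, -220], "turn": 0},
    {"linear": [-40, 0, -240], "turn": 0},
    {"linear": [-40, 0, -240], "turn": 0}
  ],
  "hand": 95
}}

```text
t: 11.45
eef_pos: [568.4, -181.0, 330.4]
tcp_rot: [3.139, 0.001, 1.68]
ft_force: [0.1, -0.2, -1.1]
opening: 0.999
```

Run:
```python
from h import *
s=env.state();print(s['t'],s['eef_pos'],s['tcp_rot'],s['ft_force'],s['moment'])
shot('wrist','wrist7');shot('top','top7');shot('scene','scene7')
f=load('scene7');cv2.imwrite('pics/scene7c.png',cv2.resize(cv2.cvtColor(f['im'][160:300,210:390],cv2.COLOR_RGB2BGR),None,fx=4.2,fy=4.2,interpolation=cv2.INTER_CUBIC))
```

```text
11.45 [ 568.44723268 -181.01126243  330.43883005] [3.13938295e+00 1.36856631e-03 1.67961704e+00] [ 0.12063497 -0.24424222 -1.06416607] [ 0.02166042 -0.05578715 -0.02370952]
```

View pics/wrist7.png

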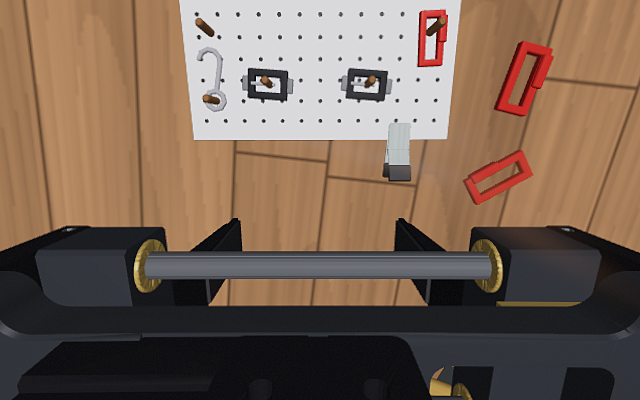

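View pics/scene7c.png

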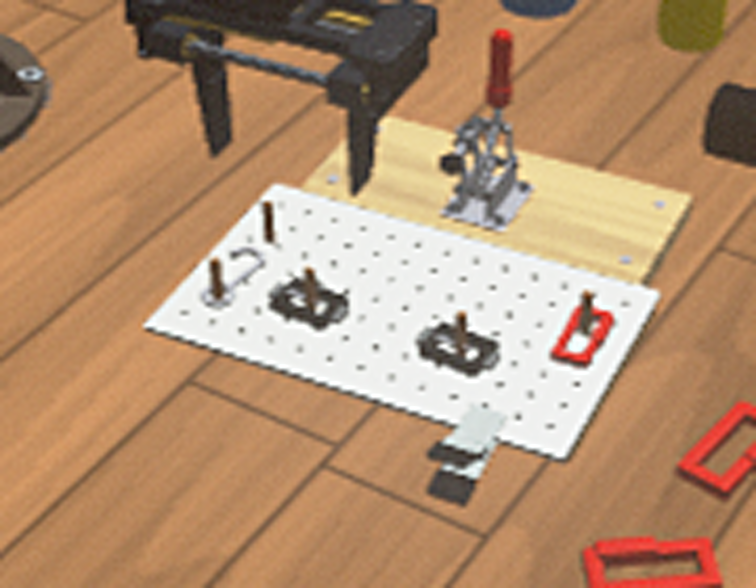

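The wrist view shows the board's lower edge level along row 139 from 195 to 447, and the clip, buckles and hook are on their pegs. The scene view shows the top edge flush with the plywood. Next I'll verify the squareness and triangulate the red grip.

Run:
```python
from h import *
o=np.array([545.8,67.2]);a=.1093;ex=np.array([np.cos(a),np.sin(a)]);ey=np.array([-ex[1],ex[0]])
J=lambda q:(((q[:2]-o)@ex).round(1),((q[:2]-o)@ey).round(1))
f=load('wrist7')
for q in onplane(f,[[196,139.5],[446,139.5]],24): print('low edge',J(q))
def red(f,box):
    h=cv2.cvtColor(f['im'],cv2.COLOR_RGB2HSV);m=(((h[...,0]<6)|(h[...,0]>174))&(h[...,1]>150)&(h[...,2]>60)).astype(np.uint8)
    u0,v0,u1,v1=box;z=np.zeros_like(m);z[v0:v1,u0:u1]=m[v0:v1,u0:u1];ys,xs=np.nonzero(z);return xs,ys
s=load('scene0');t=load('top0')
xs,ys=red(s,(310,155,345,200));xt,yt=red(t,(285,200,312,232))
print(len(xs),xs.min(),xs.max(),ys.min(),ys.max(),len(xt),xt.min(),xt.max(),yt.min(),yt.max())
def tri(u1,u2):
    A=np.zeros((3,3));b=np.zeros(3)
    for p,u in((s,u1),(t,u2)):
        R=p['R'];c=-R.T@p['t'];d=(rays(p,u)@R)[0];d/=np.linalg.norm(d);M=np.eye(3)-np.outer(d,d);A+=M;b+=M@c
    return np.linalg.solve(A,b)
q=tri([xs.mean()+.0,ys.mean()],[xt.mean(),yt.mean()]);print('grip mid',q.round(1),J(q))
# seam: top edge board vs jig in scene7
g=load('scene7');hs=cv2.cvtColor(g['im'],cv2.COLOR_RGB2HSV)
w=(hs[...,1]<40)&(hs[...,2]>150)
for u in range(285,366,10):
    col=np.nonzero(w[195:250,u])[0]
    v=None
    for k in range(200,250):
        if w[k:k+3,u].all() and hs[k-3,u,1]>60: v=k;break
    if v: print(u,v,J(onplane(g,[[u,v-.5]],24)[0]))
```

```text
low edge (np.float64(-168.3), np.float64(-201.2))
low edge (np.float64(168.3), np.float64(-201.4))
53 326 331 167 184 44 294 301 212 220
grip mid [537.1 137.7 144.8] (np.float64(-1.0), np.float64(71.0))
285 206 (np.float64(-133.5), np.float64(2.1))
295 209 (np.float64(-94.0), np.float64(1.1))
305 212 (np.float64(-55.3), np.float64(0.2))
315 215 (np.float64(-17.2), np.float64(-0.7))
325 218 (np.float64(20.2), np.float64(-1.6))
335 220 (np.float64(54.9), np.float64(2.5))
345 223 (np.float64(91.2), np.float64(1.5))
355 226 (np.float64(126.8), np.float64(0.6))
365 229 (np.float64(161.9), np.float64(-0.3))
```

The board is square: the lower edge measures -201.2 and -201.4 mm, and the top seam lies within 2.5 mm of 0. The grip triangulates to jig (-1, 71, 145), as the task describes. I'll move above the clamp with the fingers shut.

Request:
{"op": "play_rows", "data": {
  "targets": [
    {"linear": [10, 0, 0], "turn": 0},
    {"linear": [35, 1, 0], "turn": 0},
    {"linear": [65, 1, 0], "turn": 0},
    {"linear": [95, 2, 0], "turn": 0},
    {"linear": [125, 2, 0], "turn": 0},
    {"linear": [155, 3, 0], "turn": 0},
    {"linear": [185, 3, 0], "turn": 0},
    {"linear": [215, 3.5, 0], "turn": 0},
    {"linear": [240, 3.5, 0], "turn": 0},
    {"linear": [260, 3.5, 0], "turn": 0},
    {"linear": [272, 3.5, 0], "turn": 0},
    {"linear": [277, 3.5, 0], "turn": 0},
    {"linear": [277, 3.5, 15], "turn": 0},
    {"linear": [277, 3.5, 40], "turn": 0},
    {"linear": [277, 3.5, 65], "turn": 0},
    {"linear": [277, 3.5, 85], "turn": 0},
    {"linear": [277, 3.5, 97], "turn": 0},
    {"linear": [277, 3.5, 100], "turn": 0},
    {"linear": [277, 3.5, 100], "turn": 0}
  ],
  "hand": 0
}}

```text
t: 13.98
eef_pos: [541.8, 94.9, 229.4]
tcp_rot: [3.141, 0.0, 1.68]
ft_force: [-0.1, -0.6, -0.1]
opening: 0.002
```

Run:
```python
from h import *
o=np.array([545.8,67.2]);a=.1093;ex=np.array([np.cos(a),np.sin(a)]);ey=np.array([-ex[1],ex[0]])
s=env.state();q=s['eef_pos'];print(s['t'],q,s['tcp_rot'],s['ft_force'],s['opening'],'jig',(q[:2]-o)@ex,(q[:2]-o)@ey)
shot('scene','scene8');shot('wrist','wrist8')
f=load('scene8');cv2.imwrite('pics/scene8c.png',cv2.resize(cv2.cvtColor(f['im'][110:250,250:430],cv2.COLOR_RGB2BGR),None,fx=4.2,fy=4.2,interpolation=cv2.INTER_CUBIC))
```

```text
13.975 [541.83223466  94.92517987 229.39222443] [3.14125431e+00 1.13958980e-04 1.67959919e+00] [-0.07875194 -0.59949506 -0.13426096] 0.0015382665236311416 jig -0.919756423633622 27.992549165461668
```

View pics/scene8c.png

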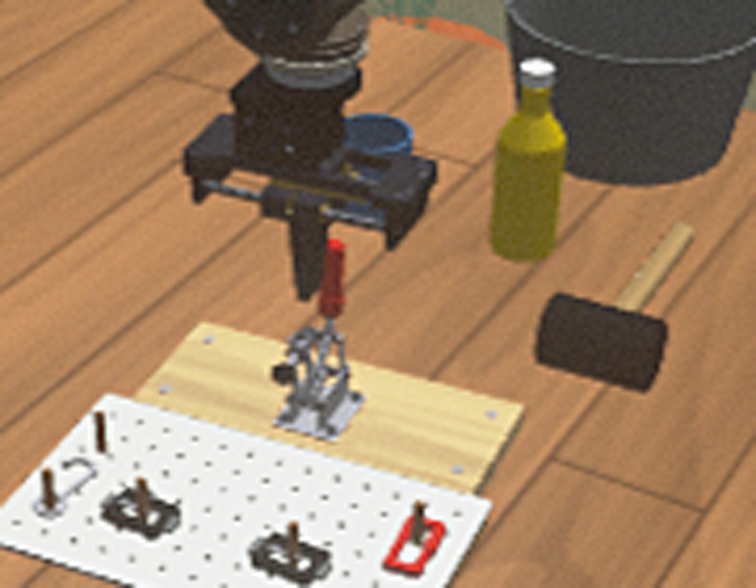

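View pics/wrist8.png

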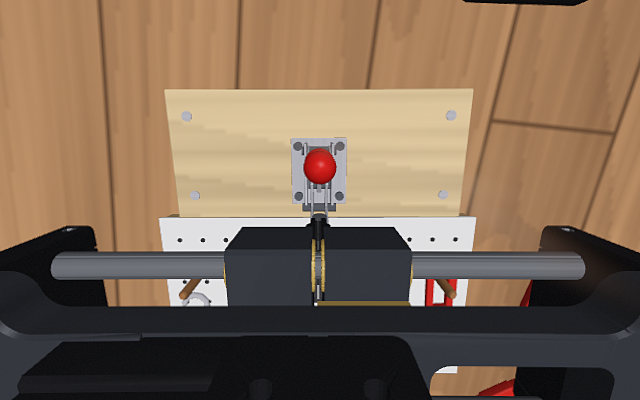

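The fingertip sits on the board side of the red grip, at (305,295) in the crop, and the wrist view shows the grip centred at (320,167). I'll start pushing the handle.

Request:
{"op": "play_rows", "data": {
  "targets": [
    {"linear": [6, 0, 0], "turn": 0},
    {"linear": [12, 0, 0], "turn": 0},
    {"linear": [17, 0, 0], "turn": 0},
    {"linear": [21, 0, 0], "turn": 0},
    {"linear": [25, 0, 0], "turn": 0},
    {"linear": [29, 0, 0], "turn": 0},
    {"linear": [33, 0, 0], "turn": 0},
    {"linear": [37, 0, 0], "turn": 0},
    {"linear": [40, 0.5, 0], "turn": 0},
    {"linear": [43, 0.5, 1], "turn": 0},
    {"linear": [46, 0.5, 3], "turn": 0},
    {"linear": [48, 0.5, 5], "turn": 0},
    {"linear": [49, 0.5, 8], "turn": 0},
    {"linear": [50, 0.5, 11], "turn": 0},
    {"linear": [51, 0.5, 14], "turn": 0},
    {"linear": [52, 0.5, 17], "turn": 0}
  ]
}}

```text
t: 16.08
eef_pos: [536.6, 146.7, 212.0]
tcp_rot: [3.142, 0.0, 1.68]
ft_force: [1.8, -3.4, 1.1]
opening: 0.004
```

Run:
```python
from h import *
s=env.state();q=s['eef_pos'];print(s['t'],q,s['tcp_rot'],s['ft_force'])
shot('scene','scene9')
f=load('scene9');cv2.imwrite('pics/scene9c.png',cv2.resize(cv2.cvtColor(f['im'][130:250,250:400],cv2.COLOR_RGB2BGR),None,fx=4.8,fy=4.8,interpolation=cv2.INTER_CUBIC))
```

```text
16.075 [536.57866867 146.69022957 211.95039596] [3.14152845e+00 4.35285709e-04 1.67982638e+00] [ 1.78669992 -3.38766563  1.07629038]
```

View pics/scene9c.png

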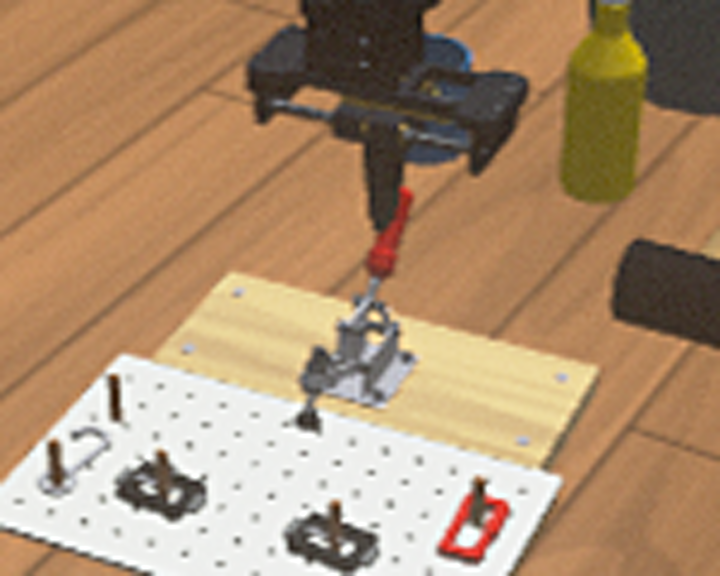

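The handle tilts as planned, and the foot is coming down over the board at (308,418) in the crop, with forces around 4 N. I'll continue down past centre.

Request:
{"op": "play_rows", "data": {
  "targets": [
    {"linear": [1, 0, 4], "turn": 0},
    {"linear": [1, 0, 8], "turn": 0},
    {"linear": [2, 0, 12], "turn": 0},
    {"linear": [2, 0, 16], "turn": 0},
    {"linear": [3, 0, 20], "turn": 0},
    {"linear": [3, 0, 24], "turn": 0},
    {"linear": [4, 0, 28], "turn": 0},
    {"linear": [4, 0, 32], "turn": 0},
    {"linear": [5, 0, 36], "turn": 0},
    {"linear": [5, 0, 40], "turn": 0},
    {"linear": [6, 0, 44], "turn": 0},
    {"linear": [7, 0, 48], "turn": 0},
    {"linear": [7, 0, 51], "turn": 0},
    {"linear": [8, 0, 53], "turn": 0},
    {"linear": [8, 0, 54], "turn": 0}
  ]
}}

```text
t: 18.0
eef_pos: [535.6, 154.8, 158.1]
tcp_rot: [-3.142, 0.0, 1.68]
ft_force: [0.0, 0.4, -0.0]
opening: 0.007
```

Run:
```python
from h import *
s=env.state();q=s['eef_pos'];print(s['t'],q,s['tcp_rot'],s['ft_force'])
shot('scene','scene10')
f=load('scene10');cv2.imwrite('pics/scene10c.png',cv2.resize(cv2.cvtColor(f['im'][130:250,250:400],cv2.COLOR_RGB2BGR),None,fx=4.8,fy=4.8,interpolation=cv2.INTER_CUBIC))
```

```text
18.0 [535.61257512 154.81798459 158.09745242] [-3.14151302e+00  8.51677895e-05  1.67985500e+00] [ 0.01648603  0.40468956 -0.01259801]
```

View pics/scene10c.png

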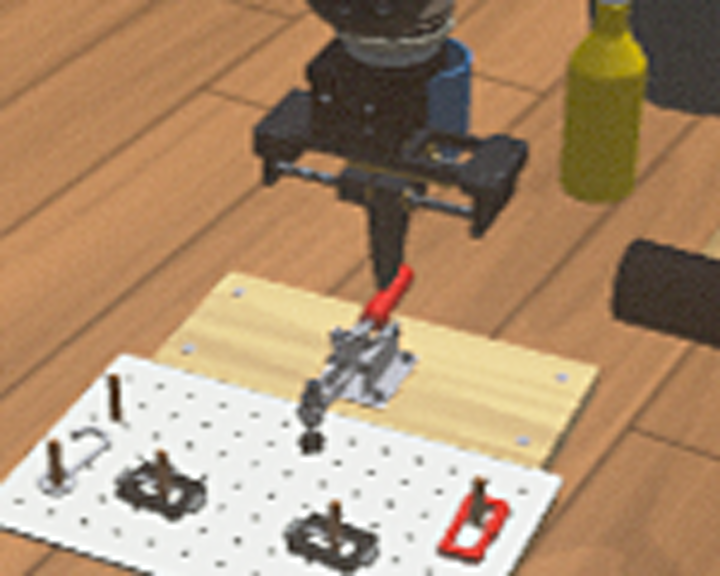

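The force has dropped to zero, so the handle has snapped away from the fingers. The foot is on the board at (312,440). I'll lift straight up, back away and check.

Request:
{"op": "play_rows", "data": {
  "targets": [
    {"linear": [0, 0, -10], "turn": 0},
    {"linear": [0, 0, -35], "turn": 0},
    {"linear": [0, 0, -70], "turn": 0},
    {"linear": [0, 0, -105], "turn": 0},
    {"linear": [0, 0, -140], "turn": 0},
    {"linear": [-20, 0, -170], "turn": 0},
    {"linear": [-50, 0, -190], "turn": 0},
    {"linear": [-90, 0, -200], "turn": 0},
    {"linear": [-130, 0, -200], "turn": 0},
    {"linear": [-170, 0, -200], "turn": 0},
    {"linear": [-210, 0, -200], "turn": 0},
    {"linear": [-250, 0, -200], "turn": 0},
    {"linear": [-290, 0, -200], "turn": 0},
    {"linear": [-320, 0, -200], "turn": 0},
    {"linear": [-340, 0, -200], "turn": 0},
    {"linear": [-350, 0, -200], "turn": 0},
    {"linear": [-350, 0, -200], "turn": 0},
    {"linear": [-350, 0, -200], "turn": 0}
  ]
}}

```text
t: 20.3
eef_pos: [573.7, -192.3, 358.3]
tcp_rot: [-3.142, -0.0, 1.681]
ft_force: [0.1, 0.7, 0.5]
opening: 0.003
```

Run:
```python
from h import *
s=env.state();q=s['eef_pos'];print(s['t'],q,s['ft_force'])
shot('scene','scene11');shot('top','top11');shot('wrist','wrist11')
f=load('scene11');cv2.imwrite('pics/scene11c.png',cv2.resize(cv2.cvtColor(f['im'][130:290,220:400],cv2.COLOR_RGB2BGR),None,fx=3.7,fy=3.7,interpolation=cv2.INTER_CUBIC))
```

```text
20.3 [ 573.68781229 -192.31917595  358.34316794] [0.12531677 0.73429234 0.45710646]
```

View pics/scene11c.png

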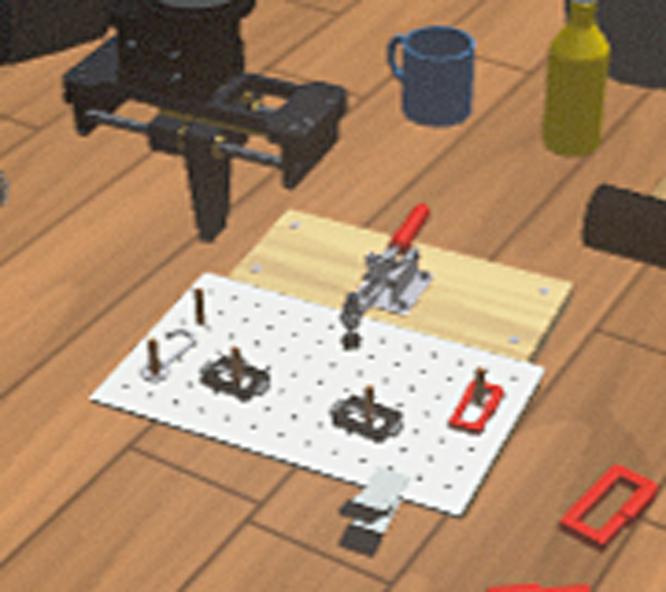

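View pics/top11.png

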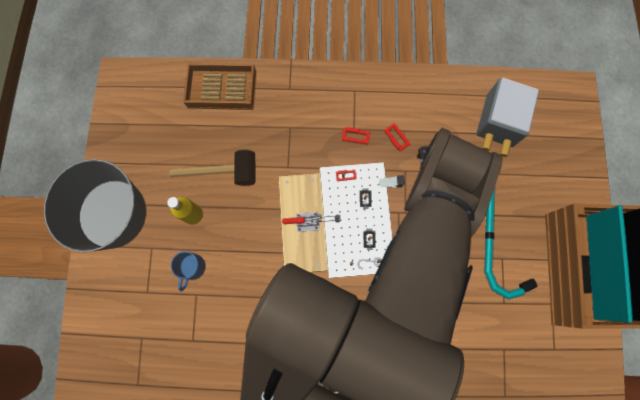

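View pics/wrist11.png

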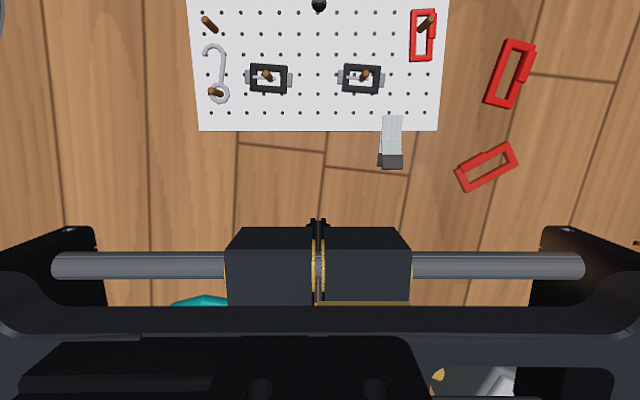

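The handle lies nearly level away from the board and stays there with the robot clear, and the foot is on the board at (350,340) in the crop. One last numeric check of the grip tilt, the seam and the surroundings before handing in.

Run:
```python
from h import *
o=np.array([545.8,67.2]);a=.1093;ex=np.array([np.cos(a),np.sin(a)]);ey=np.array([-ex[1],ex[0]])
J=lambda q:(((q[:2]-o)@ex).round(1),((q[:2]-o)@ey).round(1))
s=load('scene11');t=load('top11')
def red(f,box):
    h=cv2.cvtColor(f['im'],cv2.COLOR_RGB2HSV);m=(((h[...,0]<6)|(h[...,0]>174))&(h[...,1]>150)&(h[...,2]>60))
    u0,v0,u1,v1=box;z=np.zeros_like(m);z[v0:v1,u0:u1]=m[v0:v1,u0:u1];ys,xs=np.nonzero(z);return xs,ys
xs,ys=red(s,(315,180,345,205));xt,yt=red(t,(278,205,312,235))
A=np.zeros((3,3));b=np.zeros(3)
for p,u in((s,[xs.mean(),ys.mean()]),(t,[xt.mean(),yt.mean()])):
    R=p['R'];c=-R.T@p['t'];d=(rays(p,u)@R)[0];d/=np.linalg.norm(d);M=np.eye(3)-np.outer(d,d);A+=M;b+=M@c
q=np.linalg.solve(A,b);print('grip',J(q),q[2].round(1))
for q in onplane(load('wrist11'),[[200,131],[437,131]],24): print('low edge',J(q))
# top seam
im=t['im'];h=cv2.cvtColor(im,cv2.COLOR_RGB2HSV);w=(h[...,1]<40)&(h[...,2]>170)
for v in (168,180,190,205,235,250,262,272):
    for u in range(310,345):
        if w[v,u:u+4].all(): print(v,u,J(onplane(t,[[u-.5,v]],24)[0]));break
d=np.abs(t['im'].astype(int)-load('top0')['im']).max(2)>60
print('changed px left region',d[60:300,60:270].sum(),'snorkel/right',d[60:300,500:].sum(),'red lookalikes',d[110:155,335:412].sum())
```

```text
grip (np.float64(-0.2), np.float64(88.4)) 69.8
low edge (np.float64(-169.7), np.float64(-202.0))
low edge (np.float64(169.4), np.float64(-201.9))
168 320 (np.float64(164.4), np.float64(-0.5))
180 321 (np.float64(125.8), np.float64(-0.6))
190 322 (np.float64(93.9), np.float64(-1.2))
205 323 (np.float64(46.8), np.float64(-0.6))
235 325 (np.float64(-45.3), np.float64(0.5))
250 327 (np.float64(-90.8), np.float64(-1.9))
262 328 (np.float64(-126.6), np.float64(-2.0))
272 328 (np.float64(-155.9), np.float64(0.4))
changed px left region 24 snorkel/right 2 red lookalikes 0
```

Run:
```python
from h import *
a=load('scene7');b=load('scene11')
g=lambda f,v0,v1,u0,u1:cv2.cvtColor(f['im'],cv2.COLOR_RGB2GRAY)[v0:v1,u0:u1].astype(np.float32)
for box in ((232,292,300,360),(215,260,245,300),(200,225,355,385)):
    A,B=g(a,*box),g(b,*box);print(box,cv2.phaseCorrelate(A,B,cv2.createHanningWindow(A.shape[::-1],cv2.CV_32F)))
d=np.abs(load('top11')['im'].astype(int)-load('top0')['im']).max(2)>60
print(np.argwhere(d[60:300,60:270])[:24].tolist())
```

```text
(232, 292, 300, 360) ((-0.03497611566073999, -0.03710944822941187), 0.9917417370610767)
(215, 260, 245, 300) ((0.024020141456180255, 0.4659767505208734), 1.009859842547664)
(200, 225, 355, 385) ((0.2558473637902914, 0.39808265070320026), 0.8970687306722005)
[[225, 209], [226, 208], [226, 209], [227, 208], [227, 209], [228, 207], [228, 208], [228, 209], [229, 207], [229, 208], [229, 209], [230, 206], [230, 207], [230, 208], [230, 209], [231, 206], [231, 207], [231, 208], [232, 205], [232, 206], [232, 207], [232, 208], [233, 206], [239, 203]]
```

Run:
```python
from h import *
a=load('scene7');b=load('scene11')
g=lambda f:cv2.cvtColor(f['im'],cv2.COLOR_RGB2GRAY).astype(np.float32)
A,B=g(a),g(b)
for n,(u,v) in {'clip':(342,252),'bucR':(308,257),'bucL':(283,232),'hook':(262,238),'springcl':(310,285),'seam+x':(355,226),'seam-x':(295,209),'boardcornerL':(247,238),'jigscrew':(365,208),'jigcorner':(374,210),'mallet':(394,190),'decoy':(384,266)}.items():
    r=9;T=A[v-r:v+r+1,u-r:u+r+1]
    M=np.eye(2,3,dtype=np.float32)
    try:
        c,M=cv2.findTransformECC(T,B[v-r:v+r+1,u-r:u+r+1],M,cv2.MOTION_TRANSLATION,(3,100,1e-5));print(n,M[:,2].round(2),round(c,3))
    except cv2.error as e: print(n,'fail')
cv2.imwrite('pics/cmp.png',np.vstack([cv2.resize(cv2.cvtColor(f['im'][195:245,250:385],cv2.COLOR_RGB2BGR),None,fx=5.5,fy=5.5,interpolation=cv2.INTER_CUBIC) for f in (a,b)]))
```

```text
clip [-0.   -0.01] 1.0
bucR [-0.01 -0.01] 1.0
bucL [-0. -0.] 1.0
hook [-0. -0.] 1.0
springcl [-0.3  -0.27] 0.993
seam+x [0.   0.02] 1.0
seam-x [-0.86  0.09] 0.734
boardcornerL [-0.    0.03] 1.0
jigscrew [-0.01  0.01] 1.0
jigcorner [ 0.01 -0.01] 1.0
mallet [ 0.02 -0.03] 0.999
decoy [-0.05  0.01] 0.996
```

View pics/cmp.png

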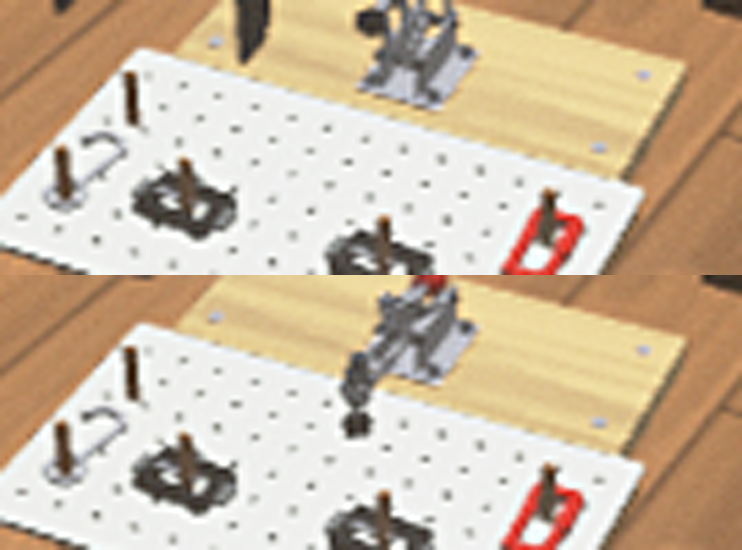

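The comparison shows the board and everything on it unmoved by the clamping, with the seam flush along its length in both pictures. I'm handing in.

```bash
python3 -c "
from cell import env
print(env.job_done(),env.state()['t'])"
```

```text
the job is handed in; nothing more can be done
the job is handed in; nothing more can be done
```

The board sits against the stop and the toggle clamp is locked on it. I handed the job in at about 20.5 s.

**How it was done:** I pushed the lower edge with both open fingertips until the board was flush and square, pressing up to 24 N against the stop. Then, with the fingers shut, I swept the red handle over until the force dropped to zero. I lifted away and left the robot touching nothing.

**Last checks:**
- **Board:** the top-edge seam measured within 2 mm of the stop along its whole length, which is the limit of the picture resolution. The two ends of the lower edge agreed to 0.1 mm.
- **Clamp:** the grip sits at jig (y, z) = (88, 70) mm, against (91, 69) expected when locked. The handle stayed there after release, and the foot is on the board.
- **Things on the pegs:** the clip, both buckles and the hook did not move in the pictures between the end of the push and the end of the clamping.
- **Surroundings:** the mallet and the look-alike clips matched the earlier pictures.

**Checks that disagreed:**
- A first image-shift check suggested about 0.4 px of motion, even on a patch around the fixed jig's corner. A finer check put the board, seam and jig at 0.03 px or less, so I took the first result as noise.
- In the finer check, the spring-clamp patch read 0.3 px of shift. The left seam patch could not be matched, because the gripper was in view there in the earlier picture.

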